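# Log the parcel turntable's run-down with the hand reader

## Task

Check the bearing of the green parcel turntable: push its yellow post gently so that it runs free at about one turn every six seconds (either way round), then, without touching it, keep the blue hand reader upright with its underside centred a finger's breadth or two above the orange logger puck, travelling along with the puck for a good eight seconds in one go while the turntable coasts. Then stand the reader upright back on its black pad and let go of it; the turntable may go on coasting. Do not knock the reader about or disturb the other things on the table.

Things in the scene. Friction and masses are not known exactly. Their poses are not given: they have to be found in the camera images.
- turntable: parcel turntable: a fixed grey foot (210 mm diameter) carrying a green disc, the platter (300 mm diameter, 12 mm thick), whose top lies 40 mm above the table. Origin on the rotation axis at table level. The foot is screwed down.
- platter (a joint): angle of the platter about the vertical axis, rad, growing counter-clockwise seen from above, no stop within several turns. It runs nearly free: platter mass nominally 2.5 kg, inertia about 0.028 kg m2 (both may be 30 % less or 40 % more); viscous drag 0.0012 N m s/rad plus 0.0005 N m dry friction, so pushed to 1 rad/s it still turns at about half that after 10 s.
- hub (a point): centre of the platter's top face, on the rotation axis, 40 mm above the table (a flat steel boss, radius 20 mm and 4 mm high, sits there)
- post (a point): centre of the top end of the upright yellow push post: a fixed round post of 18 mm diameter standing 50 mm above the platter's top (its top is 90 mm above the table), 115 mm from the axis, diametrically across from the orange puck. It turns with the platter.
- puck (a point): centre of the top face of the orange logger puck with a white dot: a disc of 36 mm diameter, 14 mm high, fixed on the platter 105 mm from the axis (its top is 54 mm above the table). It turns with the platter.
- reader: hand reader, a loose upright block standing on its pad: lower 42 mm is a black head 44 mm (its x) by 34 mm (its y); above it up to 125 mm is a blue handle 36 mm (x) by 28 mm (y), to be pinched across the 28 mm. Mass about 0.2 kg. Origin: centre of its flat underside, which is its reading face; z points up along the handle.
- pad: black rubber rest pad, 110 by 110 mm, 4 mm thick, fixed to the table; origin at the centre of its underside, so its top is 4 mm above the origin. It lies to the left or to the right of the turntable.
- teacup: cream ceramic teacup, 80 mm diameter, 58 mm high, beyond the turntable; origin at the centre of its underside; leave alone
- stapler: squat black stapler, 130 by 36 by 50 mm, origin at the centre of its underside; leave alone
- pliers: steel pliers with blue handles, about 190 mm long, lying flat, origin near the middle at table level; leave alone
- seal_a: aluminium crimp seal, disc 26 mm diameter, 9 mm high, lying in the shallow grey tray (110 by 110 by 22 mm) on the other side of the turntable from the pad; origin at the centre of its underside; leave alone
- seal_b: the other such seal in the same tray; leave alone
Things that resemble listed ones, but are neither listed nor needed, are in the scene too. Of the things like the pad, leave any that is red; of the rest the smaller one is meant.

How it is judged:
On the way, in this order (a step that is already met when the one before it is completed fails the run):
1. the turntable runs free, untouched, at more than 0.45 rad/s ((velocity of joint platter above 0.45 rad/s or velocity of joint platter below -0.45 rad/s) and contact force between each of reader, the arm, the fingers and turntable below 0.05 N), for 0.3 s.
2. for 6 s unbroken the reader, upright, rides with its underside's centre within 18 mm sideways of the puck's centre and 4 to 45 mm above it, the turntable coasting untouched over 0.2 rad/s (horizontal distance between reader and puck below 0.018 m and z of reader in the frame of puck between 0.004 and 0.045 m and angle between reader's own z axis and vertical below 0.2 rad and (velocity of joint platter above 0.2 rad/s or velocity of joint platter below -0.2 rad/s) and contact force between each of reader, the arm, the fingers and turntable below 0.05 N), for 6 s.
At the end, for the whole second after the job is handed in: the reader stands upright (within 0.1 rad), at rest and released, on its pad, its centre within 35 mm of the pad's centre; the turntable may still be coasting (horizontal distance between reader and pad below 0.035 m and z of reader in the frame of pad between 0.002 and 0.008 m and angle between reader's own z axis and vertical below 0.1 rad and linear speed of reader below 0.02 m/s); the robot touches nothing.
It fails at once if the turntable is spun faster than 1.8 rad/s (velocity of joint platter above 1.8 rad/s or velocity of joint platter below -1.8 rad/s).
It fails at once if the reader or the arm strikes the turntable with more than 15 N (contact force between any of reader, the arm, the fingers and turntable above 15 N).
It fails at once if the reader is slammed onto its pad (over 60 N) (contact force between reader and pad above 60 N).
It fails at once if the reader tips over (more than 0.6 rad) (angle between reader's own z axis and vertical above 0.6 rad).
It fails at once if a bystander (teacup, stapler, pliers, a seal) is moved by more than 25 mm (distance of any of teacup, stapler, pliers, seal_a, seal_b from where it was at the start of the episode above 0.025 m).
It also fails if it takes over 72 s, if anything falls off the work surface, if the arm or the gripper's body presses on something with over 40 N, if the wrist force passes 120 N, or if a joint passes its speed limit or range.

## Robot

A 7-joint arm with a two-finger parallel gripper is mounted at the origin on the work surface. World frame = base frame: x ahead of the robot, y to its left, z up, the work surface at z = 0. Lengths are in m, angles in rad, forces in N, time in s.
With the tool pointing down it reaches from about 0.4 to 0.85 m from the base axis. Payload 10.4 kg.
Tool frame: the origin (TCP) lies at the very end of the fingers, on their centre line; the grasp point (between the pads) lies pinch_z behind it (pinch_z is the distance from the TCP to the grasp point, in m); x points along the fingers, y is the direction in which the jaws open and shut, and the axes are right-handed (so a half turn about x gives the same grasp; the last joint's range is limited). The gripper opens to 85 mm and grips with 20 to 120 N. Pads are 22 mm wide; open, the fingers measure 114 mm over their backs; the gripper's body (76 mm by 85 mm) begins 54 mm behind the grasp point. The pads swing forward as they close: fully open they stand 13 mm farther back than shut.
Start: joints at [1.114, 0.332, -0.065, 1.46, 0.022, 1.35, -0.088], TCP at [0.263, -0.567, 0.231] pointing down, gripper open.
Joint ranges: [-2.6, 2.6], [-0.5, 2.12], [-1.47, 1.34], [0.16, 2.42], [-1.27, 4.41], [0.06, 2.06], [-2.6, 2.6]. Speed limits (rad/s): [2.22, 2.22, 2.79, 2.79, 3.14, 3.14, 3.14].

## Interface

Orientations are given as a rotation vector (axis times angle).
In Python, from workcell import get_state, read_camera, camera_params, finish_job, pinch_z gives the robot as it stands.
- The arm moves only by the tool drive_tool, never from a script. Its argument "increments" is a list of rows, each a list of 7 numbers: the shift along the tool's x, y, z in mm, then the turn, a rotation vector about the tool's x, y, z in degrees, then the finger opening in mm, from 0 to 85.4. A call has 1 to 8 rows; each row is the pose to reach, as a shift and turn from the pose commanded when the call began, along the tool's axes at that moment; what a row does not reach only later rows make up. A row lasts 1/12 s, in which the tool goes at most 41.7 mm and 7.16 degrees, less where a joint would pass 70% of its speed; a pose out of reach is approached as far as the arm can. A call with a gripper value outside its range is refused whole. The fingers move at their own pace and stop on an object; "newtons" is the grip in N (left out, the last holds). Time passes only in rows, so rows that repeat a pose let the fingers close. It gives the time, the measured TCP pose, the force and the opening at its end, in the units of the state.
- get_state(): the state, without advancing time (a new reading comes with each control period).
- read_camera(name): name is "scene" or "top" or "wrist"; returns (picture, depth): 400x640x3 uint8, red, green, blue; 400x640 float32, m along the optical axis (not along the pixel's ray), 0 where there is no reading.
- camera_params(name): a dict with "mtx" (3x3 intrinsics, pixels), "k1" (the pictures are not rectified: a ray, as slopes to the right and down, at radius r is drawn at 1 + k1 r^2 times it, then the intrinsics apply), "rvec" (rotation vector, rad) and "tvec" (3), from world to camera coordinates, as OpenCV has them; the wrist camera has in their place "T_tool_cam" (4x4, takes a point from camera to tool coordinates, whose origin is the TCP and whose axes are the tool frame's). Camera axes: x right, y down, z forward; pixel columns grow to the right and rows downward; lengths in m; the calibration is good to about 2 mm. A picture is of the moment at which its call begins: read the wrist's pose just before it. camera_params takes no time and is no camera call.
- finish_job(): hands the job in, once; it reports no verdict.
The state is a dict: "time": time; "joint_pos": joint angles; "joint_vel": joint speeds; "joint_efforts": joint torques, N m; "tcp_pos": TCP position; "eef_rot": TCP orientation; "contact_force": force on the tool from outside, world axes, zero at the start; "moment": the same for the moment, N m; "width": opening from 0.0 (shut) to 1.0 (fully open).
Only numpy, scipy, OpenCV 4.12 (cv2) and the standard library are available. Lean on these libraries where they do the work, as an engineer would, in place of code of your own. Each camera call takes 0.05 s, during which the arm holds its last target. There are 200 camera calls.

## Working session

There is one attempt and no reset: what is moved stays moved. The work goes in short steps, Python scripts to look and compute and a tool call to move; the robot and the scene stay as the last step left them, time stands still between calls to the robot, and variables do not carry over. Pictures are saved under pics/ and viewed, about 8 in all and at most 12, crops included, and the job is handed in when it is done.

Besides the shell and the picture viewer there is one more tool, called after "Request:" as name(argument=value, ...), one argument or row to a line, values as JSON. drive_tool: Moves the arm, as the interface text tells. Its arguments: {"type":"object","properties":{"increments":{"type":"array"},"newtons":{"type":"number"}},"required":["increments"]}

```bash
ls; mkdir -p pics; cat > h.py <<'E'
import numpy as np, cv2
from workcell import *
from scipy.spatial.transform import Rotation as R
def save(n,f):
    p,d=read_camera(n); cv2.imwrite('pics/'+f+'.png',p[:,:,::-1]); np.save('pics/'+f+'.npy',d); return p,d
def ray(n,u,v):
    c=camera_params(n);K=np.array(c['mtx']);xd=(u-K[0,2])/K[0,0];yd=(v-K[1,2])/K[1,1]
    x,y=xd,yd
    for _ in range(20):
        s=1+c['k1']*(x*x+y*y);x,y=xd/s,yd/s
    return np.array([x,y,1.])
def ext(n):
    c=camera_params(n)
    if 'rvec' in c:
        Rm=R.from_rotvec(np.ravel(c['rvec'])).as_matrix();return Rm.T,-Rm.T@np.ravel(c['tvec'])
    s=get_state();T=np.array(c['T_tool_cam']);Rt=R.from_rotvec(s['eef_rot']).as_matrix()
    return Rt@T[:3,:3],Rt@T[:3,3]+np.array(s['tcp_pos'])
def atz(n,u,v,z):
    A,o=ext(n);r=A@ray(n,u,v);return o+r*(z-o[2])/r[2]
def atd(n,u,v,d):
    A,o=ext(n);return o+A@ray(n,u,v)*d
E
python3 - <<'E'
from h import *
s=get_state();print(s,pinch_z)
print(R.from_rotvec(s['eef_rot']).as_matrix().round(3))
save('top','top0');save('scene','scene0')
for n in('top','scene'):print(n,ext(n)[1],camera_params(n)['mtx'])
print(camera_params('wrist'))
E
```

```text
pics
{'time': 0.0, 'joint_pos': array([ 1.11441812,  0.33286209, -0.06468907,  1.46096145,  0.02159952,
        1.34989961, -0.08851509]), 'joint_vel': array([-0.00070111, -0.00015514, -0.00092445,  0.0004129 , -0.00095114,
        0.00092899,  0.00062043]), 'joint_efforts': array([ 1.13125014e-03, -6.25441432e+01,  5.02875040e-02, -3.91609132e+01,
        1.64057105e-02,  1.00368628e-02,  6.13652242e-05]), 'tcp_pos': array([ 0.26251595, -0.56677154,  0.2305124 ]), 'eef_rot': array([ 1.98166018,  0.43815433, -1.98242658]), 'contact_force': array([ 0.17147121, -0.02915008,  0.08094601]), 'moment': array([-0.01085811,  0.01283922, -0.0509542 ]), 'width': 0.9970124636990013} 0.0187
[[-0.001  0.42  -0.907]
 [ 0.001 -0.907 -0.42 ]
 [-1.    -0.001  0.   ]]
top [0.22222358 0.15612458 1.73208339] [[519.9312723    0.         317.16197626]
 [  0.         519.9312723  201.77934061]
 [  0.           0.           1.        ]]
scene [ 1.35207862 -0.43731525  0.95546366] [[445.11984431   0.         315.19985599]
 [  0.         445.11984431 200.82157496]
 [  0.           0.           1.        ]]
{'mtx': array([[285.66917575,   0.        , 315.79667359],
       [  0.        , 285.66917575, 200.81808598],
       [  0.        ,   0.        ,   1.        ]]), 'k1': 0.005922368307891826, 'T_tool_cam': array([[-9.29404648e-05, -3.20299884e-01,  9.47316196e-01,
        -1.43303081e-01],
       [ 9.99999935e-01, -3.61124446e-04, -2.39916295e-05,
         1.50314738e-04],
       [ 3.49783552e-04,  9.47316132e-01,  3.20299896e-01,
        -8.15537575e-02],
       [ 0.00000000e+00,  0.00000000e+00,  0.00000000e+00,
         1.00000000e+00]])}
```

View pics/top0.png

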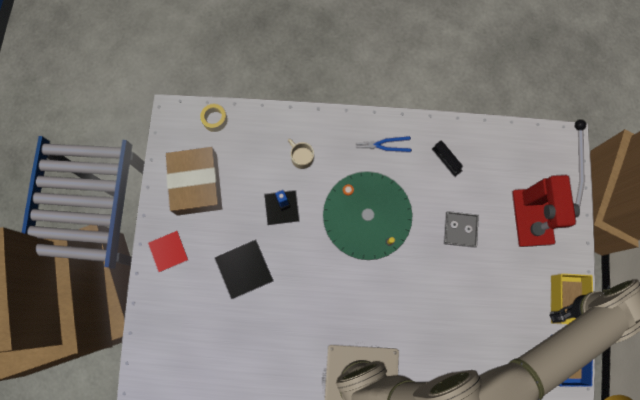

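View pics/scene0.png

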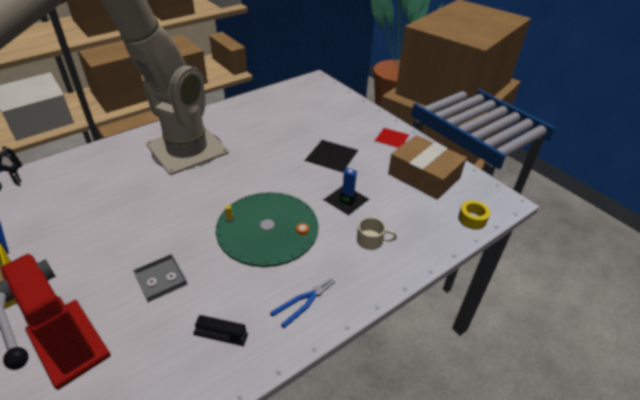

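The top view shows the hub at (368,214), puck (348,189), post (391,240), black pad with reader (282,207), and larger black decoy pad at (244,268). Next I'll measure these.

```bash
cat >> h.py <<'E'
def cloud(n,d):
    A,o=ext(n);c=camera_params(n);v,u=np.mgrid[0:400,0:640]
    K=np.array(c['mtx']);x0=xd=(u-K[0,2])/K[0,0];y0=yd=(v-K[1,2])/K[1,1];x,y=xd,yd
    for _ in range(10):
        s=1+c['k1']*(x*x+y*y);x,y=xd/s,yd/s
    return (np.stack([x,y,np.ones_like(x)],-1)*d[...,None])@A.T+o
def mask(p,col):
    h=cv2.cvtColor(p,cv2.COLOR_RGB2HSV).astype(int);H,S,V=h[...,0],h[...,1],h[...,2]
    if col=='green':return (H>65)&(H<95)&(S>100)
    if col=='orange':return (H<16)&(S>100)&(V>120)
    if col=='yellow':return (H>18)&(H<32)&(S>150)&(V>100)
    if col=='blue':return (H>100)&(H<125)&(S>140)&(V>50)
    if col=='black':return (V<50)
E
python3 - <<'E'
from h import *
for n,f in(('top','top0'),('scene','scene0')):
    p=cv2.imread(f'pics/{f}.png')[:,:,::-1];d=np.load(f'pics/{f}.npy');P=cloud(n,d)
    print(n,'table z',np.median(P[150:160,340:350,2]) if n=='top' else '')
    near=lambda x,y,r:(np.hypot(P[...,0]-x,P[...,1]-y)<r)&(d>0)
    g=mask(p,'green')&near(.6,0,.5)
    q=P[g];print('green',len(q),np.median(q,0),q.min(0),q.max(0))
    (cx,cy),r=cv2.minEnclosingCircle(q[:,:2].astype(np.float32));print('circ',cx,cy,r)
    h=[cx,cy]
    for c in('orange','yellow'):
        m=mask(p,c)&near(cx,cy,.15);q=P[m];print(c,len(q),q.mean(0) if len(q) else '',np.argwhere(m).mean(0)[::-1] if len(q) else '', q[:,2].max() if len(q) else '')
    m=mask(p,'blue')&(P[...,2]>.06)&(P[...,1]>0.1)&near(.6,.2,.3);q=P[m]
    print('blue',len(q),q.min(0),q.max(0))
    t=P[m&(P[...,2]>.115)];print('top face',len(t),t.mean(0),cv2.minAreaRect((t[:,:2]*1000).astype(np.float32)))
    v=near(cx,cy,.6)&mask(p,'black')&(P[...,2]<.015)&near(q[:,0].mean(),q[:,1].mean(),.12)
    b=P[v];print('pad',cv2.minAreaRect((b[:,:2]*1000).astype(np.float32)))
E
```

```text
top table z -0.00024295602863899646
green 5301 [0.53767501 0.01127523 0.03966732] [ 0.39923174 -0.13094866  0.02610718] [0.6872862  0.15600694 0.05347268]
circ 0.542904257774353 0.011058048345148563 0.14514902234077454
orange 61 [0.62241074 0.08196843 0.05303663] [347.7704918  189.26229508] 0.0642432491368039
yellow 27 [ 0.45644429 -0.06228798  0.08485198] [390.59259259 240.22222222] 0.09491625596587738
blue 70 [0.55039419 0.27840273 0.09281815] [0.58501727 0.31157966 0.13839107]
top face 63 [0.56725471 0.29318869 0.12773286] ((569.2166748046875, 293.4135437011719), (33.26931381225586, 27.155292510986328), 25.63820457458496)
pad ((556.5855712890625, 301.21929931640625), (103.6290283203125, 102.18896484375), 11.076494216918945)
scene table z 
green 5097 [ 0.5621332  -0.00294988  0.04089276] [ 0.40607694 -0.13603016  0.01329712] [0.69432266 0.28677476 0.0477235 ]
circ 0.5562726259231567 0.07639835774898529 0.21255414187908173
orange 61 [0.62354108 0.07978261 0.05349078] [302.1147541  227.85245902] 0.05971008035607117
yellow 0   
blue 206 [0.55357258 0.27566933 0.06010612] [0.593205   0.30464801 0.13263108]
top face 67 [0.57676656 0.2874146  0.12489326] ((573.3819580078125, 290.2823486328125), (36.43902587890625, 22.167278289794922), 25.34978675842285)
pad ((559.3172607421875, 297.88763427734375), (99.59251403808594, 97.8894271850586), 11.770106315612793)
```

```bash
python3 -c "
import cv2
a=cv2.imread('pics/top0.png')[170:270,250:430];b=cv2.imread('pics/scene0.png')[150:270,200:400]
cv2.imwrite('pics/c0.png',cv2.vconcat([cv2.resize(a,(540,300),interpolation=cv2.INTER_CUBIC),cv2.resize(b,(540,300),interpolation=cv2.INTER_CUBIC)]))"
```

```text
(no output)
```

View pics/c0.png

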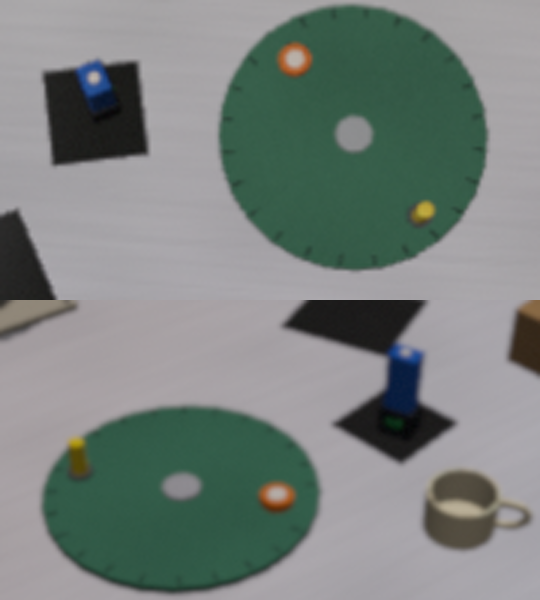

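The crop shows the reader's white top dot at about top (281,195.7) and scene (350,170.8). The hub boss is at top (367.8,214.7). I'll cross-check by rays at the known heights.

```bash
python3 - <<'E'
from h import *
f=lambda *a:print(a,atz(*a)[:2].round(4))
f('top',281,195.7,.129);f('scene',350,170.8,.129)
f('top',367.8,214.7,.044);f('scene',200+181/2.7,150+186/2.5,.044)
f('top',348.2,189.7,.054);f('scene',200+277/2.7,150+194/2.5,.054)
f('top',391.3,239.5,.09);f('scene',200+77/2.7,150+142/2.5,.09)
E
```

```text
('top', 281, 195.7, 0.129) [0.5701 0.2948]
('scene', 350, 170.8, 0.129) [0.571  0.2945]
('top', 367.8, 214.7, 0.044) [0.5426 0.011 ]
('scene', 267.03703703703707, 224.4, 0.044) [0.5456 0.0106]
('top', 348.2, 189.7, 0.054) [0.6208 0.0805]
('scene', 302.5925925925926, 227.6, 0.054) [0.624  0.0812]
('top', 391.3, 239.5, 0.09) [ 0.4582 -0.0638]
('scene', 228.5185185185185, 206.8, 0.09) [ 0.4618 -0.0639]
```

Request:
drive_tool(
  increments=[
    [0,-40,0,0,0,0,0],
    [0,-80,0,0,0,0,0],
    [0,-120,0,0,0,0,0],
    [0,-160,0,0,0,0,0],
    [10,-200,0,0,0,0,0],
    [30,-235,0,0,0,0,0],
    [50,-270,0,0,0,0,0],
    [70,-300,-2,0,0,0,0],
  ],
  newtons=30,
)

```text
time: 0.77
tcp_pos: [0.1372, -0.2922, 0.1601]
eef_rot: [1.982, 0.436, -1.982]
contact_force: [-0.1, 0.5, 0.0]
width: -0.002
```

Request:
drive_tool(
  increments=[
    [0,-2,-40,0,0,0,0],
    [0,-4,-80,0,0,0,0],
    [0,-6,-120,0,0,0,0],
    [10,-8,-160,0,0,0,0],
    [20,-10,-200,0,0,0,0],
    [30,-12,-240,0,0,0,0],
    [30,-14,-280,0,0,0,0],
    [30,-16,-320,0,0,0,0],
  ],
)

```text
time: 1.43
tcp_pos: [0.4231, -0.1435, 0.1307]
eef_rot: [1.981, 0.437, -1.982]
contact_force: [0.8, -1.4, -0.1]
width: 0.001
```

Request:
drive_tool(
  increments=[
    [5,0,-25,0,0,0,0],
    [20,0,-50,0,0,0,0],
    [40,-2,-65,0,0,0,0],
    [60,-4,-68,0,0,0,0],
    [68,-6,-68,0,0,0,0],
    [68,-7,-68,0,0,0,0],
    [68,-7,-68,0,0,0,0],
  ],
)

```text
time: 2.02
tcp_pos: [0.4802, -0.1102, 0.0635]
eef_rot: [1.981, 0.437, -1.982]
contact_force: [-0.9, -0.4, -0.2]
width: -0.003
```

```bash
cat > s.py <<'E'
from h import *
import sys
def angle(tag=None):
    s=get_state();p,d=save('scene',tag or 'tmp')
    m=mask(p,'orange');out=[]
    # restrict to platter region
    P=cloud('scene',d)
    m&=(np.hypot(P[...,0]-.544,P[...,1]-.011)<.15)&(d>0)
    v,u=np.argwhere(m).mean(0) if m.any() else (0,0)
    q=atz('scene',u,v,.052)
    return s['time'],m.sum(),q[:2],np.degrees(np.arctan2(q[1]-.011,q[0]-.545)),np.hypot(q[1]-.011,q[0]-.545),s['tcp_pos']
E
python3 - <<'E'
from s import *
print(angle('pre'))
p=cv2.imread('pics/pre.png')[100:300,150:450];cv2.imwrite('pics/c1.png',cv2.resize(p,(750,500)))
E
```

```text
(2.0167, np.int64(62), array([0.62211777, 0.08075548]), np.float64(42.130346186966534), np.float64(0.10398546802035719), array([ 0.48021812, -0.11021272,  0.06349839]))
```

View pics/c1.png

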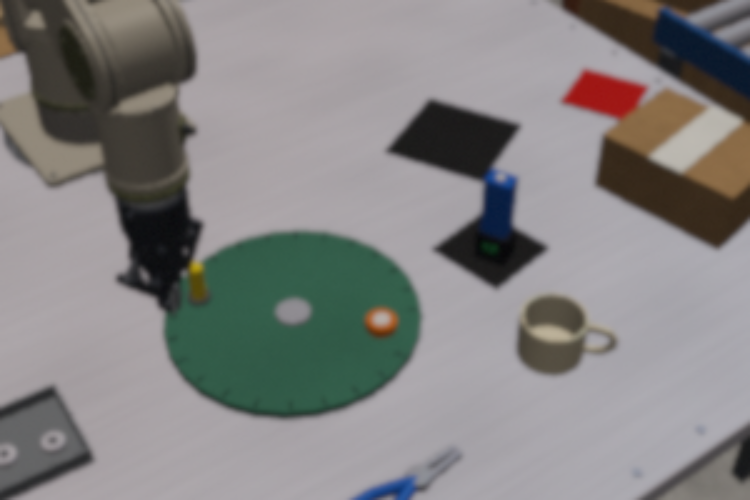

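Request:
drive_tool(
  increments=[
    [0,-4,0,0,0,0,0],
    [0,-8,0,0,0,0,0],
    [0,-11,0,0,0,0,0],
    [0,-14,0,0,0,0,0],
    [0,-16,0,0,0,0,0],
    [0,-18,0,0,0,0,0],
    [0,-20,0,0,0,0,0],
    [0,-22,0,0,0,0,0],
  ],
)

```text
time: 2.73
tcp_pos: [0.4715, -0.09, 0.0633]
eef_rot: [1.982, 0.437, -1.981]
contact_force: [-0.2, -0.6, 0.3]
width: 0.0
```

```bash
python3 - <<'E'
from s import *
print(angle())
# push path in tool axes: from TCP start, offset g
n=np.array([-.42,.907]);zt=np.array([-.907,-.42]);hub=np.array([.544,.011])
t0=hub+.115*np.array([np.cos(np.radians(222)),np.sin(np.radians(222))])
dt=1/12;th=222;w=.21;
for k in range(24):
    print(k,round(np.degrees(0)+th,1),round(w,2),[round(1000*float(x),1) for x in (-(hub+.115*np.array([np.cos(np.radians(th)),np.sin(np.radians(th))])-t0)@n,(hub+.115*np.array([np.cos(np.radians(th)),np.sin(np.radians(th))])-t0)@zt)])
    if k>=4: w=min(w+.1,1.15)
    th-=np.degrees(w*dt)
E
```

```text
(2.7333, np.int64(63), array([0.62217759, 0.08048579]), np.float64(41.99785616822057), np.float64(0.10384919428499165), array([ 0.4715378 , -0.09001788,  0.06332974]))
0 222.0 0.21 [0.0, 0.0]
1 221.0 0.21 [-1.9, 0.6]
2 220.0 0.21 [-3.9, 1.1]
3 219.0 0.21 [-5.8, 1.6]
4 218.0 0.21 [-7.8, 2.1]
5 216.5 0.31 [-10.7, 2.7]
6 214.6 0.41 [-14.5, 3.5]
7 212.1 0.51 [-19.4, 4.2]
8 209.2 0.61 [-25.2, 4.8]
9 205.8 0.71 [-32.0, 5.1]
10 201.9 0.81 [-39.7, 5.0]
11 197.6 0.91 [-48.4, 4.2]
12 192.8 1.01 [-57.9, 2.6]
13 187.5 1.11 [-68.2, -0.1]
14 182.0 1.15 [-78.6, -3.9]
15 176.5 1.15 [-88.5, -8.7]
16 171.0 1.15 [-97.9, -14.4]
17 165.5 1.15 [-106.8, -20.9]
18 160.0 1.15 [-114.9, -28.3]
19 154.5 1.15 [-122.4, -36.4]
20 149.0 1.15 [-129.0, -45.2]
21 143.6 1.15 [-134.7, -54.6]
22 138.1 1.15 [-139.5, -64.5]
23 132.6 1.15 [-143.4, -74.8]
```

Request:
drive_tool(
  increments=[
    [0,-2,0,0,0,0,0],
    [0,-4,0,0,0,0,0],
    [0,-6,0,0,0,0,0],
    [0,-8,1,0,0,0,0],
    [0,-10.5,2,0,0,0,0],
    [0,-14,3,0,0,0,0],
    [0,-18.5,4,0,0,0,0],
    [0,-24,4.5,0,0,0,0],
  ],
)

```text
time: 3.45
tcp_pos: [0.457, -0.0701, 0.0633]
eef_rot: [1.982, 0.436, -1.982]
contact_force: [1.5, -1.1, 0.0]
width: 0.004
```

Request:
drive_tool(
  increments=[
    [0,-7,0.3,0,0,0,0],
    [0,-14.5,0,0,0,0,0],
    [0,-23,-0.6,0,0,0,0],
    [0,-32.5,-2,0,0,0,0],
    [0,-43,-5,0,0,0,0],
    [0,-53.5,-8.5,0,0,0,0],
    [0,-63.5,-13.5,0,0,0,0],
    [0,-67,-14,0,0,0,0],
  ],
)

```text
time: 4.12
tcp_pos: [0.4421, -0.0011, 0.0635]
eef_rot: [1.981, 0.439, -1.979]
contact_force: [0.7, 0.2, 0.1]
width: 0.002
```

```bash
python3 - <<'E'
from s import *
for i in range(3):print(angle('pp%d'%i))
E
```

```text
(4.1167, np.int64(69), array([ 0.64701219, -0.00267292]), np.float64(-7.633985910095763), np.float64(0.10292441709679126), array([ 0.44208746, -0.0010936 ,  0.06348628]))
(4.1667, np.int64(69), array([ 0.64687062, -0.00939511]), np.float64(-11.321281693101163), np.float64(0.10389217359643255), array([ 0.44183985, -0.00137541,  0.06339784]))
(4.2167, np.int64(67), array([ 0.64557418, -0.01510885]), np.float64(-14.552637308314551), np.float64(0.10390783419737668), array([ 0.44186259, -0.00250095,  0.06334193]))
```

Request:
drive_tool(
  increments=[
    [-38,0,0,0,0,0,60],
    [-75,-10,-10,0,0,0,60],
    [-98,-35,-40,0,0,0,60],
    [-98,-61,-70,0,0,0,60],
    [-98,-88,-100,0,0,0,60],
    [-98,-115,-130,0,0,0,60],
    [-98,-142,-160,0,0,0,60],
    [-98,-169,-190,0,0,0,60],
  ],
)

```text
time: 4.93
tcp_pos: [0.5444, 0.2303, 0.1609]
eef_rot: [1.982, 0.434, -1.983]
contact_force: [1.1, -0.1, 0.4]
width: 0.704
```

Request:
drive_tool(
  increments=[
    [0,-24,-27,0,0,0,60],
    [0,-46,-51,0,0,0,60],
    [10,-46,-51,0,0,0,60],
    [10,-46,-51,0,0,0,60],
  ],
)

```text
time: 5.27
tcp_pos: [0.5694, 0.2939, 0.1489]
eef_rot: [1.977, 0.439, -1.983]
contact_force: [-1.2, -0.8, -0.1]
width: 0.7
```

```bash
python3 - <<'E'
from s import *
s=get_state();M=R.from_rotvec(s['eef_rot']).as_matrix()
p,d=save('wrist','w0');P=cloud('wrist',d)
m=mask(p,'blue')&(np.hypot(P[...,0]-.57,P[...,1]-.295)<.06)&(P[...,2]>.05);q=P[m];t=q[q[:,2]>.12]
print(len(t),t.mean(0),cv2.minAreaRect((t[:,:2]*1000).astype(np.float32)),s['tcp_pos'],s['width'],M.round(3))
print(q.min(0),q.max(0))
print('reader-tcp in tool',(np.array([.5705,.2945,.105])-s['tcp_pos'])@M*1000, 'wrist est',(np.append(t.mean(0)[:2],.105)-s['tcp_pos'])@M*1000)
print(angle())
E
```

```text
1929 [0.57500677 0.29431608 0.1296442 ] ((572.0484008789062, 292.9582824707031), (34.859493255615234, 28.00717544555664), 25.905956268310547) [0.56944936 0.2939153  0.1489072 ] 0.7000145782920647 [[-0.003  0.422 -0.906]
 [-0.    -0.906 -0.422]
 [-1.    -0.001  0.003]]
[0.55236973 0.27511753 0.05135193] [0.59245128 0.31177391 0.13229075]
reader-tcp in tool [ 4.39034785e+01 -3.74942587e-02 -1.33095783e+00] wrist est [43.88916479  2.03286707 -5.33822274]
(5.3167, np.int64(59), array([ 0.54814018, -0.09366781]), np.float64(-88.28156146556667), np.float64(0.10471490401705479), array([0.5698551 , 0.2922332 , 0.14976499]))
```

View pics/w0.png

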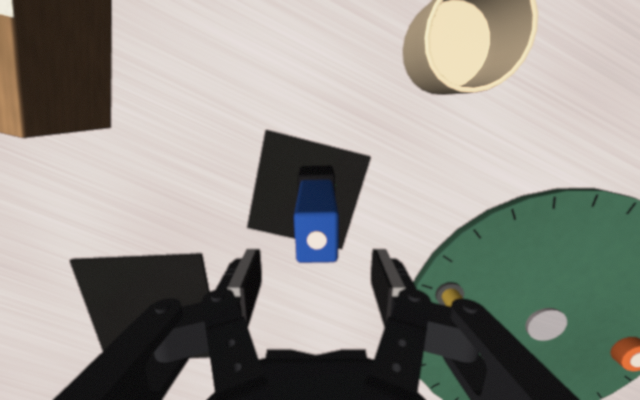

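The wrist view shows the reader centred between the jaws with its white dot at (316,240), and the yaw agrees. Descending to grip.

Request:
drive_tool(
  increments=[
    [30,0.5,-2,0,0,0,60],
    [55,0.5,-2,0,0,0,60],
    [64,0.5,-2,0,0,0,50],
    [64,0.5,-2,0,0,0,40],
    [64,0.5,-2,0,0,0,32],
    [64,0.5,-2,0,0,0,22],
    [64,0.5,-2,0,0,0,20],
    [64,0.5,-2,0,0,0,20],
  ],
  newtons=35,
)

```text
time: 6.03
tcp_pos: [0.573, 0.2934, 0.0889]
eef_rot: [1.984, 0.437, -1.979]
contact_force: [-0.3, -0.9, 4.3]
width: 0.328
```

Request:
drive_tool(
  increments=[
    [0,0,0,0,0,0,20],
    [-10,0,0,0,0,0,20],
    [-35,0,0,0,0,0,20],
    [-70,0,0,0,0,0,20],
    [-85,0,0,0,0,0,20],
  ],
)

```text
time: 6.45
tcp_pos: [0.573, 0.2943, 0.177]
eef_rot: [1.986, 0.439, -1.978]
contact_force: [0.2, 0.5, -1.0]
width: 0.325
```

```bash
python3 - <<'E'
from s import *
s=get_state();M=R.from_rotvec(s['eef_rot']).as_matrix()
p,d=save('wrist','w1');P=cloud('wrist',d)
m=mask(p,'blue')&(np.hypot(P[...,0]-s['tcp_pos'][0],P[...,1]-s['tcp_pos'][1])<.06)&(P[...,2]>.12);q=P[m];t=q[q[:,2]>q[:,2].max()-.012]
print(len(t),np.median(t,0),cv2.minAreaRect((t[:,:2]*1000).astype(np.float32)),s['tcp_pos'],s['width'],s['contact_force'])
print(M.round(3))
a=angle('s1');print(a)
p=cv2.imread('pics/s1.png')[100:300,250:450];w=cv2.imread('pics/w1.png')[100:400,160:460]
cv2.imwrite('pics/c2.png',cv2.hconcat([cv2.resize(p,(390,390)),cv2.resize(w,(390,390))]))
E
```

```text
4107 [0.57971081 0.29714406 0.21957998] ((573.8373413085938, 294.756591796875), (35.65411376953125, 28.034189224243164), 25.73944854736328) [0.57298266 0.29428238 0.17699221] 0.3247719702080855 [ 0.16901111  0.4792878  -0.97233748]
[[ 0.003  0.421 -0.907]
 [ 0.002 -0.907 -0.421]
 [-1.    -0.001 -0.004]]
(6.5, np.int64(50), array([ 0.44456318, -0.02236341]), np.float64(-161.6243893178173), np.float64(0.10583322593487252), array([0.57378335, 0.29490668, 0.17904629]))
```

View pics/c2.png

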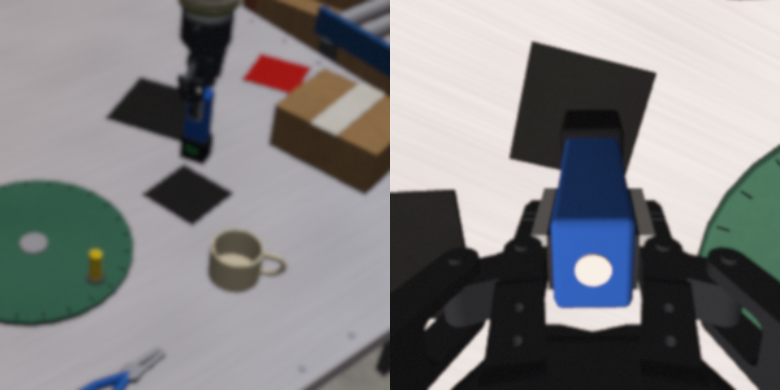

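Reader is gripped upright and centred on the TCP, pad clear below. I'll fit the coasting model and plan the intercept.

```bash
cat > plan.py <<'E'
from s import *
import json,os,sys
from scipy.optimize import least_squares
HUB=np.array([.5445,.011])
def obs():
    out=[]
    for n in('scene','top'):
        s=get_state();p,d=read_camera(n);P=cloud(n,d);near=(np.hypot(P[...,0]-HUB[0],P[...,1]-HUB[1])<.15)&(d>0)
        for c,z,off,N,lo,hi in(('orange',.052,0,45,.095,.112),('yellow',.07 if n=='scene' else .085,180,15,.105,.125)):
            m=mask(p,c)&near
            if m.sum()<N: continue
            v,u=np.argwhere(m).mean(0);q=atz(n,u,v,z)[:2]-HUB;r=np.hypot(*q);a=np.degrees(np.arctan2(q[1],q[0]))+off
            print(n,c,m.sum(),'r',r.round(4),'ang',round((a+180)%360-180,1))
            if lo<r<hi: out.append((s['time'],a))
    return out
def model(x,t,t0=4.1667):
    th,w,I=x;a=.0012/I;b=.0005/I;t=np.asarray(t)-t0   # w positive = clockwise speed
    return th-((w+b/a)*(1-np.exp(-a*t))/a-b/a*t),(w+b/a)*np.exp(-a*t)-b/a
def fit(D):
    D=np.array(D);
    def res(x):
        e=np.degrees(model(x,D[:,0])[0])-D[:,1];return np.append((e+180)%360-180,(x[2]-.026)/.004)
    o=least_squares(res,[np.radians(-11.2),1.18,.025],x_scale=[.1,.1,.01],loss='soft_l1');return o.x,o.fun
def go(nobs=True,zt=.163,lead=0.0,blend=0,save_=True):
    D=json.load(open('D.json'))
    if nobs: D+=obs();json.dump(D,open('D.json','w'))
    x,e=fit(D);s=get_state();t=s['time'];M=R.from_rotvec(s['eef_rot']).as_matrix()
    pos=lambda t:HUB+.105*np.array([np.cos(model(x,t)[0]),np.sin(model(x,t)[0])])
    now=pos(t);tc=s['tcp_pos'];print('x',x.round(4),'res',e[-6:].round(1),'t',t,'w',model(x,t)[1].round(3),'err now mm',((tc[:2]-now)*1000).round(1),'z',tc[2].round(4),'F',np.round(s['contact_force'],1),'wid',round(s['width'],3),'tilt',np.degrees(np.arccos(-M[2,0])).round(2))
    for k in range(1,9):
        g=np.append(pos(t+k/12+lead),zt)
        print(k,((g-tc)@M*1000).round(1),g.round(3))
if __name__=='__main__':
    if not os.path.exists('D.json'):json.dump([[4.1167,-7.63],[4.1667,-11.32],[4.2167,-14.55],[5.3167,-88.28],[6.5,-161.62]],open('D.json','w'))
    go(int(sys.argv[1]) if len(sys.argv)>1 else 1)
E
python3 plan.py
```

```text
scene yellow 31 r 0.1049 ang -157.4
top yellow 28 r 0.1126 ang -166.2
x [-0.196   1.2079  0.0252] res [ 0.1 -0.1  0.3  0.5 -0.8 -0.2] t 6.65 w 1.027 err now mm [131.1 300.4] z 0.1723 F [-0.4 -0.4 -3.1] wid 0.318 tilt 0.02
1 [  9.3 208.9 242.5] [0.44  0.002 0.163]
2 [  9.3 200.6 239.2] [0.44  0.01  0.163]
3 [  9.3 192.7 235.1] [0.44  0.019 0.163]
4 [  9.3 185.3 230.5] [0.441 0.028 0.163]
5 [  9.3 178.2 225.3] [0.443 0.037 0.163]
6 [  9.3 171.7 219.5] [0.445 0.045 0.163]
7 [  9.3 165.7 213.3] [0.448 0.053 0.163]
8 [  9.3 160.2 206.6] [0.452 0.061 0.163]
```

Request:
drive_tool(
  increments=[
    [2,6,8,0,0,0,20],
    [4,29,35,0,0,0,20],
    [6,54,65,0,0,0,20],
    [8,80,96,0,0,0,20],
    [9,105,127,0,0,0,20],
    [9,128,154,0,0,0,20],
    [9,140,169,0,0,0,20],
    [9,146,176,0,0,0,20],
  ],
)

```text
time: 7.32
tcp_pos: [0.4719, 0.0827, 0.1617]
eef_rot: [1.98, 0.431, -1.987]
contact_force: [0.8, 0.3, -1.5]
width: 0.325
```

```bash
python3 plan.py
```

```text
scene orange 47 r 0.1061 ang 149.4
scene yellow 31 r 0.0979 ang 149.2
top yellow 29 r 0.1108 ang 146.9
x [-0.1942  1.2071  0.0278] res [ 0.2 -0.3 -1.7  0.6  0.3  0.5] t 7.4167 w 0.995 err now mm [13.6 12. ] z 0.1621 F [-0.4  0.5 -2.1] wid 0.324 tilt 0.15
1 [-0.8  1.3  9.7] [0.465 0.079 0.163]
2 [-0.9 -2.1  1.7] [0.47  0.085 0.163]
3 [-0.9 -4.7 -6.5] [0.477 0.091 0.163]
4 [ -0.9  -6.7 -14.8] [0.483 0.096 0.163]
5 [ -0.9  -7.9 -23.2] [0.491 0.101 0.163]
6 [ -0.9  -8.5 -31.6] [0.498 0.105 0.163]
7 [ -1.   -8.4 -40.1] [0.506 0.109 0.163]
8 [ -1.   -7.6 -48.4] [0.514 0.111 0.163]
```

Request:
drive_tool(
  increments=[
    [0,0,2,0,0,0,20],
    [0,-2,0,0,0,0,20],
    [0,-4.5,-6.5,0,0,0,20],
    [0,-6.5,-15,0,0,0,20],
    [0,-8,-23,0,0,0,20],
    [0,-8.5,-31.5,0,0,0,20],
    [0,-8.5,-40,0,0,0,20],
    [0,-7.5,-48.5,0,0,0,20],
  ],
)

```text
time: 8.08
tcp_pos: [0.5157, 0.1148, 0.1631]
eef_rot: [1.981, 0.438, -1.981]
contact_force: [0.7, -0.7, -2.0]
width: 0.321
```

```bash
python3 plan.py
```

```text
scene yellow 30 r 0.1051 ang 97.7
top yellow 30 r 0.1106 ang 101.7
x [-0.1934  1.1939  0.0339] res [-1.9 -0.4 -0.8  7.2  0.4  2. ] t 8.1833 w 0.98 err now mm [-11.5  -0. ] z 0.1631 F [-0.3 -0.3 -1.2] wid 0.322 tilt 0.07
1 [  0.1   7.4 -18.6] [0.536 0.116 0.163]
2 [  0.1  10.7 -26.5] [0.545 0.116 0.163]
3 [  0.1  14.6 -34. ] [0.553 0.116 0.163]
4 [  0.1  19.  -41.2] [0.561 0.115 0.163]
5 [  0.1  24.  -48. ] [0.57  0.113 0.163]
6 [  0.1  29.5 -54.3] [0.578 0.111 0.163]
7 [  0.1  35.5 -60.1] [0.585 0.108 0.163]
8 [  0.   41.8 -65.5] [0.593 0.104 0.163]
```

```bash
sed -i "s/for n in('scene','top'):/for n in('top',):/" plan.py; python3 - <<'E'
import json
D=json.load(open('D.json'));print(D[-4:])
D=[d for d in D if not (d[0]>8 and abs(d[1]-97.7-0)<.3) and not(d[0]>8 and abs(d[1]%360-97.7)<.3)];print(len(D));json.dump(D,open('D.json','w'))
E
python3 plan.py 0
```

```text
[[7.3167, 149.43016087295422], [7.3667, 146.91596579147946], [8.0833, 97.71879008860046], [8.1333, 101.68490589565745]]
9
x [-0.1938  1.1996  0.031 ] res [-0.4 -1.8  0.1 -0.3  1.4  1.2] t 8.1833 w 0.967 err now mm [-9.7  0.3] z 0.1631 F [-0.3 -0.3 -1.2] wid 0.322 tilt 0.07
1 [  0.1   6.8 -16.7] [0.534 0.115 0.163]
2 [  0.1   9.8 -24.5] [0.542 0.116 0.163]
3 [  0.1  13.5 -32.1] [0.551 0.116 0.163]
4 [  0.1  17.7 -39.2] [0.559 0.115 0.163]
5 [  0.1  22.5 -46. ] [0.567 0.114 0.163]
6 [  0.1  27.7 -52.3] [0.575 0.111 0.163]
7 [  0.1  33.4 -58.2] [0.583 0.109 0.163]
8 [  0.   39.6 -63.6] [0.59  0.105 0.163]
```

Request:
drive_tool(
  increments=[
    [0,6.5,-16,0,0,0,20],
    [0,10,-25,0,0,0,20],
    [0,13.5,-32.5,0,0,0,20],
    [0,18,-39.5,0,0,0,20],
    [0,22.5,-46.5,0,0,0,20],
    [0,28,-53,0,0,0,20],
    [0,34,-59,0,0,0,20],
    [0,41.5,-65,0,0,0,20],
  ],
)

```text
time: 8.85
tcp_pos: [0.5919, 0.1034, 0.1633]
eef_rot: [1.981, 0.437, -1.981]
contact_force: [-0.7, 0.4, -1.3]
width: 0.322
```

```bash
python3 plan.py
```

```text
x [-0.1938  1.1996  0.031 ] res [-0.4 -1.8  0.1 -0.3  1.4  1.2] t 8.9 w 0.929 err now mm [-1.3 -1.6] z 0.1632 F [ 0.7 -2.7 -2.2] wid 0.325 tilt 0.05
1 [ 0.2  5.8 -6.5] [0.602 0.099 0.163]
2 [  0.2  12.8 -10.5] [0.608 0.094 0.163]
3 [  0.2  20.  -14. ] [0.614 0.089 0.163]
4 [  0.2  27.5 -16.9] [0.62  0.084 0.163]
5 [  0.2  35.1 -19.2] [0.626 0.078 0.163]
6 [  0.2  42.8 -20.9] [0.63  0.072 0.163]
7 [  0.2  50.6 -22.1] [0.635 0.065 0.163]
8 [  0.2  58.5 -22.6] [0.638 0.058 0.163]
```

Request:
drive_tool(
  increments=[
    [0,6,-6.5,0,0,0,20],
    [0,13,-10.5,0,0,0,20],
    [0,20,-14,0,0,0,20],
    [0,27.5,-17,0,0,0,20],
    [0,35,-19.5,0,0,0,20],
    [0,43,-21,0,0,0,20],
    [0,51,-22,0,0,0,20],
    [0,60.5,-22.5,0,0,0,20],
  ],
)

```text
time: 9.57
tcp_pos: [0.6374, 0.0576, 0.1633]
eef_rot: [1.981, 0.437, -1.981]
contact_force: [1.2, 0.8, -2.1]
width: 0.323
```

```bash
cp plan.py plan2.py; python3 - <<'E'
s=open('plan2.py').read()
s=s.replace("for n in('top',):","for n in('scene',):").replace("v,u=np.argwhere(m).mean(0);q=","a_=np.argwhere(m);a_=a_[a_[:,0]<=a_[:,0].min()+3] if c=='yellow' else a_;v,u=a_.mean(0);z=.09 if c=='yellow' else z;cv2.imwrite('pics/f%.2f.png'%s['time'],p[:,:,::-1]);q=")
open('plan2.py','w').write(s)
E
python3 plan2.py; python3 - <<'E'
import glob,cv2
f=sorted(glob.glob('pics/f*.png'))
if f: cv2.imwrite('pics/c3.png',cv2.resize(cv2.imread(f[-1])[110:310,180:420],(720,600),interpolation=cv2.INTER_CUBIC))
print(f)
E
```

```text
scene orange 54 r 0.1051 ang 23.4
x [-0.1941  1.1882  0.0356] res [-1.6 -0.2 -0.6  0.5  0.4  2.4] t 9.6167 w 0.919 err now mm [-4.1  5.9] z 0.1632 F [-0.  -2.6 -1.8] wid 0.32 tilt 0.08
1 [ 0.2 15.1 -0.5] [0.645 0.041 0.163]
2 [ 0.2 22.9  0.9] [0.647 0.034 0.163]
3 [ 0.2 30.6  2.9] [0.648 0.026 0.163]
4 [ 0.2 38.1  5.5] [0.649 0.018 0.163]
5 [ 0.2 45.4  8.6] [0.649 0.01  0.163]
6 [ 0.2 52.4 12.2] [0.649 0.002 0.163]
7 [ 0.2 59.  16.3] [ 0.648 -0.006  0.163]
8 [ 0.2 65.3 20.9] [ 0.647 -0.013  0.163]
['pics/f9.57.png']
```

View pics/c3.png

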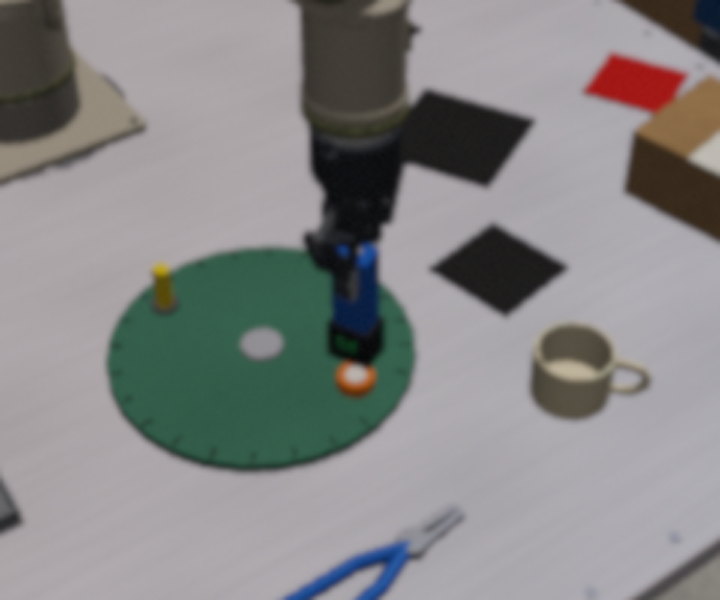

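The picture shows the reader upright above the puck (puck at (355,378) in the crop), tracking well. The tracking continues.

Request:
drive_tool(
  increments=[
    [0,14,-1,0,0,0,20],
    [0,24,0.5,0,0,0,20],
    [0,32,3,0,0,0,20],
    [0,39.5,6,0,0,0,20],
    [0,47,9,0,0,0,20],
    [0,54,13,0,0,0,20],
    [0,60.5,17,0,0,0,20],
    [0,68,23,0,0,0,20],
  ],
)

```text
time: 10.28
tcp_pos: [0.6447, -0.0135, 0.1634]
eef_rot: [1.981, 0.437, -1.981]
contact_force: [0.9, 0.0, -1.9]
width: 0.327
```

```bash
python3 plan2.py
```

```text
scene orange 54 r 0.1078 ang -12.7
x [-0.1939  1.1901  0.0349] res [-0.2 -0.6  0.6  0.7 -0.2  2.2] t 10.3333 w 0.883 err now mm [-1.3  0.4] z 0.1632 F [ 1.1 -2.1 -2.7] wid 0.322 tilt 0.09
1 [0.2 6.6 4.1] [ 0.643 -0.024  0.163]
2 [ 0.3 11.9  9.7] [ 0.641 -0.031  0.163]
3 [ 0.3 16.8 15.6] [ 0.637 -0.038  0.163]
4 [ 0.3 21.2 21.8] [ 0.633 -0.045  0.163]
5 [ 0.3 25.1 28.3] [ 0.629 -0.051  0.163]
6 [ 0.3 28.5 35. ] [ 0.625 -0.057  0.163]
7 [ 0.3 31.4 42. ] [ 0.619 -0.063  0.163]
8 [ 0.3 33.8 49. ] [ 0.614 -0.068  0.163]
```

Request:
drive_tool(
  increments=[
    [0,6.5,4,0,0,0,20],
    [0,12,10,0,0,0,20],
    [0,17,16,0,0,0,20],
    [0,21,22,0,0,0,20],
    [0,25,28.5,0,0,0,20],
    [0,28.5,35,0,0,0,20],
    [0,31.5,42,0,0,0,20],
    [0,34.5,51.5,0,0,0,20],
  ],
)

```text
time: 11.0
tcp_pos: [0.6121, -0.0664, 0.1633]
eef_rot: [1.982, 0.437, -1.981]
contact_force: [0.4, 0.2, -1.1]
width: 0.322
```

```bash
python3 plan2.py
```

```text
scene orange 62 r 0.1076 ang -47.5
x [-0.1934  1.1926  0.0341] res [-0.6  0.6  1.   0.3 -0.5  2. ] t 11.05 w 0.846 err now mm [-0.6  1.4] z 0.1632 F [ 0.5 -1.5 -1.8] wid 0.322 tilt 0.08
1 [0.2 3.2 7.3] [ 0.606 -0.074  0.163]
2 [ 0.2  4.3 14.5] [ 0.6   -0.078  0.163]
3 [ 0.3  4.9 21.8] [ 0.593 -0.082  0.163]
4 [ 0.3  5.  29.1] [ 0.587 -0.085  0.163]
5 [ 0.3  4.6 36.4] [ 0.58  -0.088  0.163]
6 [ 0.3  3.7 43.5] [ 0.573 -0.09   0.163]
7 [ 0.3  2.4 50.6] [ 0.566 -0.092  0.163]
8 [ 0.3  0.5 57.5] [ 0.559 -0.093  0.163]
```

Request:
drive_tool(
  increments=[
    [0,3,7.5,0,0,0,20],
    [0,4.5,14.5,0,0,0,20],
    [0,5,22,0,0,0,20],
    [0,5,29,0,0,0,20],
    [0,4.5,36.5,0,0,0,20],
    [0,3.5,43.5,0,0,0,20],
    [0,2.5,50.5,0,0,0,20],
    [0,0,59.5,0,0,0,20],
  ],
)

```text
time: 11.72
tcp_pos: [0.558, -0.0913, 0.1633]
eef_rot: [1.982, 0.437, -1.981]
contact_force: [0.4, 0.2, -3.3]
width: 0.325
```

```bash
python3 plan2.py
```

```text
scene orange 54 r 0.1069 ang -80.5
x [-0.1926  1.1958  0.0332] res [ 0.6  1.2  0.6  0.1 -0.8  1.8] t 11.7667 w 0.809 err now mm [0.4 1.7] z 0.1632 F [ 0.7 -0.2 -2.1] wid 0.325 tilt 0.07
1 [ 0.3 -1.1  7.7] [ 0.549 -0.094  0.163]
2 [ 0.3 -4.  14.1] [ 0.542 -0.094  0.163]
3 [ 0.3 -7.2 20.3] [ 0.535 -0.094  0.163]
4 [  0.3 -10.9  26.2] [ 0.528 -0.093  0.163]
5 [  0.3 -15.   31.8] [ 0.521 -0.091  0.163]
6 [  0.3 -19.3  37.1] [ 0.515 -0.09   0.163]
7 [  0.3 -24.1  42.1] [ 0.508 -0.088  0.163]
8 [  0.3 -29.   46.8] [ 0.502 -0.085  0.163]
```

Request:
drive_tool(
  increments=[
    [0,-1,7.5,0,0,0,20],
    [0,-4,14,0,0,0,20],
    [0,-7,20.5,0,0,0,20],
    [0,-11,26,0,0,0,20],
    [0,-15,32,0,0,0,20],
    [0,-19.5,37,0,0,0,20],
    [0,-24,42,0,0,0,20],
    [0,-31,48.5,0,0,0,20],
  ],
)

```text
time: 12.43
tcp_pos: [0.5011, -0.0833, 0.1633]
eef_rot: [1.982, 0.436, -1.981]
contact_force: [0.1, 0.5, -1.2]
width: 0.32
```

```bash
python3 plan2.py
```

```text
scene orange 52 r 0.1054 ang -113.2
scene yellow 24 r 0.1139 ang -115.1
x [-0.1927  1.1954  0.0333] res [ 0.6  0.1 -0.8 -0.8  1.   1.8] t 12.4833 w 0.778 err now mm [1.6 0.9] z 0.1632 F [-0.1  1.6 -2.6] wid 0.326 tilt 0.06
1 [ 0.2 -5.3  5.9] [ 0.492 -0.08   0.163]
2 [  0.2 -10.9   9.6] [ 0.486 -0.076  0.163]
3 [  0.2 -16.8  13. ] [ 0.481 -0.072  0.163]
4 [  0.2 -22.8  15.9] [ 0.476 -0.068  0.163]
5 [  0.2 -29.   18.4] [ 0.471 -0.064  0.163]
6 [  0.2 -35.3  20.5] [ 0.466 -0.059  0.163]
7 [  0.2 -41.7  22.2] [ 0.462 -0.054  0.163]
8 [  0.3 -48.1  23.5] [ 0.458 -0.049  0.163]
```

Request:
drive_tool(
  increments=[
    [0,-5.5,6,0,0,0,20],
    [0,-11,9.5,0,0,0,20],
    [0,-17,13,0,0,0,20],
    [0,-23,16,0,0,0,20],
    [0,-29,18.5,0,0,0,20],
    [0,-35.5,20.5,0,0,0,20],
    [0,-42,22,0,0,0,20],
    [0,-50,24,0,0,0,20],
  ],
)

```text
time: 13.15
tcp_pos: [0.4585, -0.0477, 0.1634]
eef_rot: [1.982, 0.436, -1.981]
contact_force: [0.5, 0.7, -1.0]
width: 0.322
```

```bash
python3 plan2.py
```

```text
scene orange 48 r 0.1043 ang -145.1
scene yellow 26 r 0.1139 ang -146.5
x [-0.193   1.1947  0.0335] res [-0.9 -1.   0.9 -0.6  0.9  1.9] t 13.2 w 0.749 err now mm [ 2.  -1.1] z 0.1633 F [-0.1  1.8 -1.9] wid 0.324 tilt 0.03
1 [ 0.3 -8.4  2. ] [ 0.452 -0.039  0.163]
2 [  0.3 -14.9   2.2] [ 0.449 -0.034  0.163]
3 [  0.3 -21.4   2. ] [ 0.447 -0.028  0.163]
4 [  0.3 -27.8   1.4] [ 0.445 -0.022  0.163]
5 [  0.3 -34.1   0.4] [ 0.443 -0.015  0.163]
6 [  0.3 -40.4  -0.9] [ 0.441 -0.009  0.163]
7 [  0.3 -46.5  -2.6] [ 0.44  -0.003  0.163]
8 [  0.3 -52.5  -4.7] [0.44  0.003 0.163]
```

Request:
drive_tool(
  increments=[
    [0,-8.5,2,0,0,0,20],
    [0,-15,2,0,0,0,20],
    [0,-21.5,2,0,0,0,20],
    [0,-28,1.5,0,0,0,20],
    [0,-34,0.5,0,0,0,20],
    [0,-40.5,-1,0,0,0,20],
    [0,-46.5,-2.5,0,0,0,20],
    [0,-54,-5,0,0,0,20],
  ],
)

```text
time: 13.87
tcp_pos: [0.4405, 0.0034, 0.1633]
eef_rot: [1.982, 0.436, -1.982]
contact_force: [0.1, 0.5, -1.3]
width: 0.322
```

```bash
python3 plan2.py
```

```text
scene yellow 28 r 0.1146 ang -177.1
x [-0.1939  1.1928  0.0338] res [-1.2  0.6 -1.   0.5  0.7  2. ] t 13.9167 w 0.722 err now mm [ 0.9 -2.9] z 0.1634 F [ 0.1  2.1 -1.8] wid 0.322 tilt 0.03
1 [ 0.4 -8.7 -3.1] [0.44  0.014 0.163]
2 [  0.4 -14.2  -6.1] [0.44  0.021 0.163]
3 [  0.4 -19.5  -9.4] [0.441 0.027 0.163]
4 [  0.4 -24.6 -13. ] [0.442 0.033 0.163]
5 [  0.4 -29.4 -16.9] [0.443 0.039 0.163]
6 [  0.4 -34.  -21. ] [0.445 0.045 0.163]
7 [  0.4 -38.3 -25.4] [0.447 0.051 0.163]
8 [  0.4 -42.3 -29.9] [0.45  0.056 0.163]
```

Request:
drive_tool(
  increments=[
    [0,-8.5,-3,0,0,0,20],
    [0,-14,-6,0,0,0,20],
    [0,-19.5,-9.5,0,0,0,20],
    [0,-24.5,-13,0,0,0,20],
    [0,-29.5,-17,0,0,0,20],
    [0,-34,-21,0,0,0,20],
    [0,-38,-25.5,0,0,0,20],
    [0,-43.5,-31.5,0,0,0,20],
  ],
)

```text
time: 14.58
tcp_pos: [0.4511, 0.0558, 0.1633]
eef_rot: [1.982, 0.436, -1.982]
contact_force: [-0.0, -0.2, -1.1]
width: 0.323
```

```bash
python3 plan2.py
```

```text
scene yellow 31 r 0.1137 ang 154.0
x [-0.1943  1.1919  0.034 ] res [ 0.5 -1.1  0.4  0.5  0.3  2. ] t 14.6333 w 0.695 err now mm [ 0.1 -2.3] z 0.1635 F [-0.7  2.2 -1.9] wid 0.325 tilt 0.06
1 [ 0.5 -5.6 -5.8] [0.455 0.065 0.163]
2 [  0.5  -8.9 -10.9] [0.458 0.07  0.163]
3 [  0.5 -11.8 -16.1] [0.461 0.075 0.163]
4 [  0.5 -14.4 -21.5] [0.465 0.08  0.163]
5 [  0.5 -16.7 -27. ] [0.469 0.084 0.163]
6 [  0.5 -18.7 -32.6] [0.473 0.088 0.163]
7 [  0.5 -20.3 -38.3] [0.478 0.092 0.163]
8 [  0.5 -21.6 -44. ] [0.482 0.096 0.163]
```

Request:
drive_tool(
  increments=[
    [0,-5.5,-6,0,0,0,20],
    [0,-9,-11,0,0,0,20],
    [0,-12,-16,0,0,0,20],
    [0,-14.5,-21.5,0,0,0,20],
    [0,-16.5,-27,0,0,0,20],
    [0,-18.5,-32.5,0,0,0,20],
    [0,-20.5,-38.5,0,0,0,20],
    [0,-22,-45.5,0,0,0,20],
  ],
)

```text
time: 15.3
tcp_pos: [0.4834, 0.095, 0.1632]
eef_rot: [1.981, 0.436, -1.982]
contact_force: [0.4, 0.6, -1.7]
width: 0.325
```

```bash
python3 plan2.py
```

```text
scene yellow 31 r 0.1145 ang 125.6
x [-0.195   1.1909  0.0341] res [-1.2  0.3  0.4  0.1  0.4  2. ] t 15.35 w 0.668 err now mm [-1.4 -2.1] z 0.1634 F [ 0.4 -0.4 -1.5] wid 0.323 tilt 0.06
1 [ 0.4 -2.1 -8. ] [0.491 0.101 0.163]
2 [  0.4  -2.6 -13.8] [0.496 0.104 0.163]
3 [  0.4  -2.7 -19.5] [0.501 0.106 0.163]
4 [  0.4  -2.5 -25.3] [0.506 0.109 0.163]
5 [  0.4  -2.  -31. ] [0.512 0.111 0.163]
6 [  0.4  -1.2 -36.6] [0.517 0.112 0.163]
7 [  0.4  -0.1 -42.2] [0.522 0.114 0.163]
8 [  0.4   1.3 -47.7] [0.528 0.115 0.163]
```

Request:
drive_tool(
  increments=[
    [0,-2,-8,0,0,0,20],
    [0,-2.5,-14,0,0,0,20],
    [0,-2.5,-19.5,0,0,0,20],
    [0,-2.5,-25.5,0,0,0,20],
    [0,-2,-31,0,0,0,20],
    [0,-1,-36.5,0,0,0,20],
    [0,0,-42,0,0,0,20],
    [0,1.5,-49,0,0,0,20],
  ],
)

```text
time: 16.02
tcp_pos: [0.5285, 0.114, 0.1633]
eef_rot: [1.981, 0.436, -1.982]
contact_force: [-1.0, 0.4, -1.4]
width: 0.325
```

```bash
python3 plan2.py
```

```text
scene yellow 30 r 0.1145 ang 98.1
x [-0.1958  1.1897  0.0343] res [ 0.2  0.2 -0.1  0.1  0.6  2.1] t 16.0667 w 0.643 err now mm [-2.3 -1.2] z 0.1633 F [ 1.  -1.  -1.3] wid 0.323 tilt 0.05
1 [ 0.3  1.7 -7.9] [0.538 0.116 0.163]
2 [  0.3   3.9 -13. ] [0.543 0.116 0.163]
3 [  0.4   6.3 -18.1] [0.549 0.116 0.163]
4 [  0.4   8.9 -22.9] [0.554 0.116 0.163]
5 [  0.4  11.8 -27.6] [0.56  0.115 0.163]
6 [  0.4  14.9 -32.1] [0.565 0.114 0.163]
7 [  0.4  18.3 -36.4] [0.57  0.113 0.163]
8 [  0.4  21.8 -40.5] [0.576 0.111 0.163]
```

Request:
drive_tool(
  increments=[
    [0,1.5,-8,0,0,0,20],
    [0,4,-13,0,0,0,20],
    [0,6.5,-18,0,0,0,20],
    [0,9,-23,0,0,0,20],
    [0,12,-27.5,0,0,0,20],
    [0,15,-32,0,0,0,20],
    [0,18.5,-36.5,0,0,0,20],
    [0,22.5,-41.5,0,0,0,20],
  ],
)

```text
time: 16.73
tcp_pos: [0.5756, 0.1108, 0.1633]
eef_rot: [1.981, 0.436, -1.981]
contact_force: [-0.5, -0.1, -2.8]
width: 0.324
```

```bash
python3 plan2.py
```

```text
scene orange 46 r 0.1032 ang 71.5
scene yellow 28 r 0.1154 ang 72.9
x [-0.1964  1.1888  0.0345] res [-0.2 -0.   0.4  1.  -0.4  2.1] t 16.7833 w 0.618 err now mm [-2.5 -0. ] z 0.1632 F [-0.1 -1.1 -1.6] wid 0.324 tilt 0.03
1 [ 0.2  4.8 -6. ] [0.584 0.108 0.163]
2 [ 0.2  8.9 -9.6] [0.589 0.106 0.163]
3 [  0.2  13.  -12.9] [0.594 0.104 0.163]
4 [  0.2  17.3 -16. ] [0.598 0.101 0.163]
5 [  0.2  21.8 -18.9] [0.603 0.098 0.163]
6 [  0.2  26.4 -21.5] [0.607 0.095 0.163]
7 [  0.2  31.  -23.9] [0.611 0.092 0.163]
8 [  0.2  35.8 -26. ] [0.615 0.089 0.163]
```

Request:
drive_tool(
  increments=[
    [0,5,-6,0,0,0,20],
    [0,9,-9.5,0,0,0,20],
    [0,13,-13,0,0,0,20],
    [0,17.5,-16,0,0,0,20],
    [0,22,-19,0,0,0,20],
    [0,26.5,-21.5,0,0,0,20],
    [0,31,-24,0,0,0,20],
    [0,36,-26,0,0,0,20],
  ],
)

```text
time: 17.45
tcp_pos: [0.6142, 0.089, 0.1633]
eef_rot: [1.981, 0.437, -1.981]
contact_force: [0.1, 0.9, -1.7]
width: 0.327
```

```bash
python3 - <<'E'
from h import *
s=get_state();M=R.from_rotvec(s['eef_rot']).as_matrix();print(s['time'],s['tcp_pos'])
for z in(.18,.093,.0875):print(((np.array([.560,.299,z])-s['tcp_pos'])@M*1000).round(1))
save('scene','s2')
E
```

```text
17.45 [0.61423376 0.08900211 0.16329877]
[ -16.7 -213.3  -39.1]
[  70.3 -213.3  -39.1]
[  75.8 -213.3  -39.1]
```

Request:
drive_tool(
  increments=[
    [-10,-10,-2,0,0,0,20],
    [-17,-40,-7,0,0,0,20],
    [-17,-75,-14,0,0,0,20],
    [-17,-110,-21,0,0,0,20],
    [-17,-145,-27,0,0,0,20],
    [-17,-180,-33,0,0,0,20],
    [-17,-205,-38,0,0,0,20],
    [-17,-213,-39,0,0,0,20],
  ],
)

```text
time: 18.17
tcp_pos: [0.5562, 0.3056, 0.1817]
eef_rot: [1.979, 0.447, -1.978]
contact_force: [-0.3, 0.7, -2.4]
width: 0.323
```

Request:
drive_tool(
  increments=[
    [10,0,0,0,0,0,20],
    [25,0,0,0,0,0,20],
    [45,0,0,0,0,0,20],
    [62,0,0,0,0,0,20],
    [74,0,0,0,0,0,20],
    [80,0,0,0,0,0,20],
    [82,0,0,0,0,0,20],
    [82,0,0,0,0,0,20],
  ],
)

```text
time: 18.83
tcp_pos: [0.5599, 0.2986, 0.0983]
eef_rot: [1.982, 0.436, -1.982]
contact_force: [-1.0, -0.4, -2.3]
width: 0.323
```

```bash
python3 - <<'E'
from h import *
s=get_state();print(s['tcp_pos'],s['contact_force'])
save('scene','s3')
cv2.imwrite('pics/c4.png',cv2.resize(cv2.imread('pics/s3.png')[130:250,280:420],(700,600),interpolation=cv2.INTER_CUBIC))
E
```

```text
[0.55991517 0.2985793  0.09833816] [-0.9881993  -0.38569912 -2.34510433]
```

View pics/c4.png

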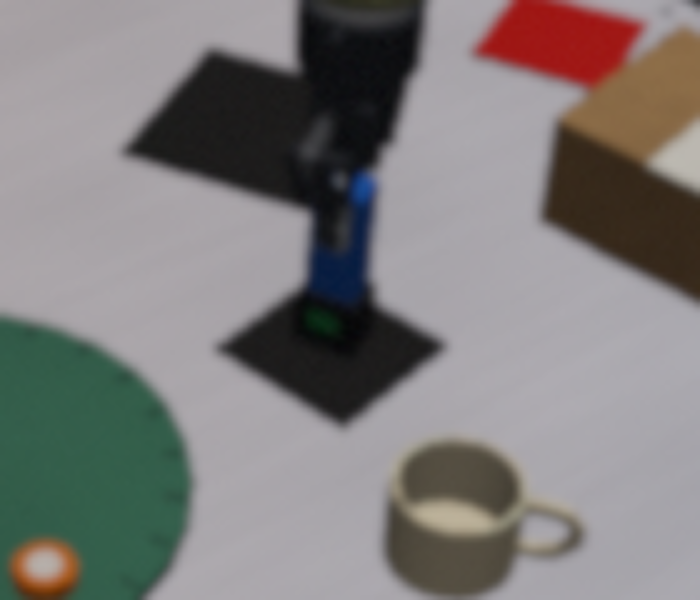

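The reader hangs upright just above its pad (head near (330,320) in the crop). I'll lower it gently now, expecting contact at a TCP height of about 0.088.

Request:
drive_tool(
  increments=[
    [3,0,0,0,0,0,20],
    [6,0,0,0,0,0,20],
    [7.5,0,0,0,0,0,20],
    [8.5,0,0,0,0,0,20],
    [9.5,0,0,0,0,0,20],
    [9.5,0,0,0,0,0,20],
    [9.5,0,0,0,0,0,20],
  ],
)

```text
time: 19.47
tcp_pos: [0.5598, 0.299, 0.0889]
eef_rot: [1.982, 0.437, -1.981]
contact_force: [-0.8, 0.1, -1.2]
width: 0.323
```

Request:
drive_tool(
  increments=[
    [0.5,0,0,0,0,0,20],
    [0.5,0,0,0,0,0,20],
    [1,0,0,0,0,0,20],
    [1,0,0,0,0,0,20],
  ],
)

```text
time: 19.8
tcp_pos: [0.5599, 0.2992, 0.0889]
eef_rot: [1.982, 0.437, -1.981]
contact_force: [-3.5, -1.2, 9.0]
width: 0.325
```

Contact with the pad is confirmed by an upward force of about 9 N. Releasing.

Request:
drive_tool(
  increments=[
    [0,0,0,0,0,0,32],
    [0,0,0,0,0,0,38],
    [0,0,0,0,0,0,45],
    [0,0,0,0,0,0,52],
    [0,0,0,0,0,0,60],
    [0,0,0,0,0,0,60],
    [0,0,0,0,0,0,60],
    [0,0,0,0,0,0,60],
  ],
)

```text
time: 20.47
tcp_pos: [0.5597, 0.2989, 0.0878]
eef_rot: [1.981, 0.437, -1.981]
contact_force: [0.1, 0.3, 1.0]
width: 0.705
```

Request:
drive_tool(
  increments=[
    [-8,0,0,0,0,0,60],
    [-25,0,0,0,0,0,60],
    [-50,0,0,0,0,0,60],
    [-80,0,0,0,0,0,60],
    [-110,0,0,0,0,0,60],
    [-130,0,0,0,0,0,60],
    [-130,0,0,0,0,0,60],
  ],
)

```text
time: 21.05
tcp_pos: [0.5609, 0.3005, 0.2235]
eef_rot: [1.989, 0.439, -1.975]
contact_force: [0.9, 0.2, 0.3]
width: 0.701
```

```bash
python3 - <<'E'
from h import *
s=get_state();print(s['time'],s['tcp_pos'],s['width'],s['contact_force'])
p,d=save('wrist','w2');P=cloud('wrist',d)
m=mask(p,'blue')&(np.hypot(P[...,0]-.56,P[...,1]-.3)<.06)&(P[...,2]>.05);q=P[m];t=q[q[:,2]>.12]
print(len(t),t[:,2].mean(),cv2.minAreaRect((t[:,:2]*1000).astype(np.float32)))
v=mask(p,'black')&(np.hypot(P[...,0]-.56,P[...,1]-.3)<.09)&(P[...,2]<.015);b=P[v];print('pad',cv2.minAreaRect((b[:,:2]*1000).astype(np.float32)))
p,d=save('scene','s4')
cv2.imwrite('pics/c5.png',cv2.resize(cv2.imread('pics/s4.png')[120:360,180:480],(750,600),interpolation=cv2.INTER_CUBIC))
E
```

```text
21.05 [0.5609366  0.30050992 0.2234856 ] 0.7013480582519042 [0.85552239 0.18476943 0.31588911]
955 0.12652491537017535 ((558.8060913085938, 299.1866455078125), (34.31778335571289, 27.63227081298828), 25.526782989501953)
pad ((557.0968627929688, 299.073486328125), (104.29198455810547, 104.40379333496094), 10.768242835998535)
```

View pics/c5.png

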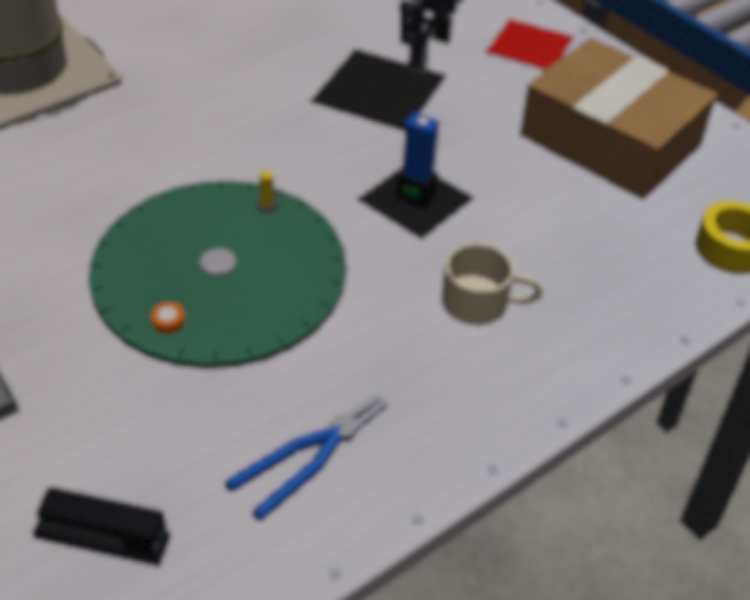

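The reader stands upright and released on its pad, about 2 mm off the centre, with the gripper clear above and the other things in place. Handing in.

```bash
python3 -c "
from workcell import *
print(finish_job())"
```

```text
the job is handed in; nothing more can be done
None
```

The job is done and handed in at about 21 s of the 72 s allowed; the hand-in reported no verdict.

- **Push:** I pushed the yellow post with the closed fingers to about 1.2 rad/s clockwise, then moved clear. That is about one turn in 5.2 s, slightly faster than the six you asked for. The speed was about 1.0 rad/s when the ride began.
- **Ride:** The gripped reader stayed upright about 25 mm above the puck from about t = 7.6 s to 17.4 s, nearly 10 s. The speed had fallen to about 0.6 rad/s by the end. At the checks between moves it was mostly within 3 mm of the puck's estimated position, with a worst reading of about 12 mm early on. The estimated position comes from a fitted coasting model. Single camera readings of the post and puck angle differed by up to about 4°; I threw out one clearly biased reading.
- **Return:** The reader was set down gently, with about 9 N at contact, and released.

**Last checks:**
- The wrist camera puts the reader's centre about 2 mm from the pad's centre. It stands upright with the gripper about 95 mm above the reader's top.
- The last scene picture shows the teacup, stapler and pliers undisturbed. The seals' tray was just outside that crop, so I did not recheck the seals; no move went low near them.

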